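# Catch two biscuits from the chute in the jug

## Robot

A 7-joint arm with a two-finger parallel gripper is mounted at the origin on a cart in front of the work surface, level with it; the furniture and walls round the work are solid. World frame = base frame: x ahead of the robot, y to its left, z up, the work surface at z = 0. Lengths are in m, angles in rad, forces in N, time in s.
With the tool pointing down it reaches from about 0.4 to 0.875 m from the base axis. Payload 19.3 kg.
Tool frame: the origin (TCP) lies at the very end of the fingers, on their centre line; the grasp point (between the pads) lies 19 mm behind it; z points along the fingers, y is the line along which they close (so a half turn about z gives the same grasp; the last joint's range is limited). The gripper opens to 85 mm and grips with 20 to 120 N. Pads are 22 mm wide; open, the fingers measure 114 mm over their backs; the gripper's body (76 mm by 85 mm) begins 54 mm behind the grasp point. The pads swing forward as they close: fully open they stand 13 mm farther back than shut.
Start: joints at [1.249, 0.521, -0.036, 1.599, 0.021, 1.021, -0.113], TCP at [0.156, -0.605, 0.231] pointing down, gripper open.
Joint ranges: [-2.91, 2.91], [-0.3, 2.13], [-1.5, 1.42], [0.17, 2.43], [-1.26, 4.41], [0.16, 1.93], [-2.52, 2.52]. Speed limits (rad/s): [1.89, 1.89, 2.39, 2.39, 3.01, 3.01, 3.01].

## Interface

Orientations are given as [roll, pitch, yaw] about the fixed x, y, z axes, in that order (R = Rz(yaw) Ry(pitch) Rx(roll)).
In Python, from workcell import bot gives the robot as it stands.
- The arm moves only by the tool servo_tool, never from a script. Its argument "plan" is a list of rows, each a list of 7 numbers: the finger opening in cm, from 0 to 8.54, then the shift along the tool's x, y, z in cm, then the turn, a rotation vector about the tool's x, y, z in degrees. In form: [[fingers, x, y, z, wx, wy, wz], ...]. A call has 1 to 10 rows; each row is the pose to reach, as a shift and turn from the pose commanded when the call began, along the tool's axes at that moment; what a row does not reach only later rows make up. A row lasts 1/10 s, in which the tool goes at most 50 mm and 8.59 degrees, less where a joint would pass 70% of its speed; a pose out of reach is approached as far as the arm can. A call with a gripper value outside its range is refused whole. The fingers move at their own pace and stop on an object; "force" is the grip in N (left out, the last holds). Time passes only in rows, so rows that repeat a pose let the fingers close. It gives the time, the measured TCP pose, the force, the opening and the grip force at its end, in the units of the state.
- bot.observe(): the state, without advancing time (a new reading comes with each control period).
- bot.grab_frame(name): name is "scene" or "side" or "wrist"; returns a dict with "frame" (384x512x3 uint8, blue, green, red), "mtx" (3x3 intrinsics, pixels), "R" (3x3) and "t" (3): a world point X has camera coordinates R X + t; the wrist camera has in their place "T_tool_cam" (4x4, takes a point from camera to tool coordinates, whose origin is the TCP and whose axes are the flange's). Camera axes: x right, y down, z forward; pixel columns grow to the right and rows downward; lengths in m; the calibration is good to about 2 mm. A picture is of the moment at which its call begins: read the wrist's pose just before it. There is no depth.
- bot.job_done(): hands the job in; it is judged then, once.
The state is a dict: "clock": time; "qpos": joint angles; "qd": joint speeds; "joint_efforts": joint torques, N m; "position": TCP position; "tool_rot": TCP orientation; "force": force on the tool from outside, world axes, zero at the start; "moment": the same for the moment, N m; "grip_width": finger opening in m; "finger_force": force on a finger pad.
Only numpy, scipy, OpenCV 4.12 (cv2) and the standard library are available. Lean on these libraries where they do the work, as an engineer would, in place of code of your own. Each camera call takes 0.05 s, during which the arm holds its last target. There are 200 camera calls.

## Task

Pick up the clear plastic measuring jug that stands on the near part of the table, hold it upright under the mouth of the steel chute and raise its rim against the push plate under the mouth, so that the gate opens and both biscuits slide into the jug while you hold it up. Then set the jug down upright on the table with both biscuits in it.

Things in the scene. Friction and masses are not known exactly. Their poses are not given: they have to be found in the camera images.
- jug: Clear open jug on the near table, 120x169x135 mm, 0.12 kg (not the fixed one at the back right). Origin: centre of underside, z up. Rim z=135, outer body y -49 to +85 (spout +y), mouth 100 wide, y -42 to +75, floor z=6. Handle on -y, starting towards the robot +-25 deg: upright bar 16 wide (x), 12 thick, centre x=0 y=-78 at z=100, free z 45-115, bend up to 132. Grip it from above across x, about 40 N.
- chute: Fixed steel chute, 46 mm wide inside, falling 30 deg to its mouth at its -x (faces the robot +-15 deg). Origin: on the table right below the lip's middle, z up. Lip x=0 z=230 mm; top end x=195 z=342, walls 32 high. Push plate under it: x 11-61, y -47 to 47, underside z=193; lifting it lifts the gate, 28 mm at most, 80 g, falls shut. Free below for x<68; behind: base and posts.
- biscuit_front: Brown biscuit half, 33x69 (y) x11 mm, 22 g, lying lengthwise in the chute right behind the gate. Origin: centre of its underside. The gate is a sheet 70 mm wide at chute x=-4 mm, up to z=267 when shut. Raised 22 to 27 mm (jug rim then at z=215 to 220) it lets both biscuits slide out by themselves within about 2 s.
- biscuit_rear: A second, equal biscuit, lying lengthwise in the chute behind the first. Origin: centre of its underside.

How it is judged:
On the way, in this order (a step that is already met when the one before it is completed fails the run):
1. the jug is held up off the table under the chute mouth and presses on the push plate while a biscuit is still in the chute (height (world z) of jug above 0.03 m and angle between jug's own z axis and vertical below 0.35 rad and horizontal distance between jug and chute below 0.1 m and contact force between jug and chute above 0.2 N and x of biscuit_rear in the frame of chute above 0.01 m and height (world z) of biscuit_rear above 0.235 m), for 0.03 s.
2. both biscuits are in the jug while it is still held up off the table (height (world z) of jug above 0.02 m and horizontal distance between jug and chute below 0.14 m and x of biscuit_front in the frame of jug between -0.055 and 0.055 m and y of biscuit_front in the frame of jug between -0.05 and 0.08 m and z of biscuit_front in the frame of jug between 0 and 0.125 m and x of biscuit_rear in the frame of jug between -0.055 and 0.055 m and y of biscuit_rear in the frame of jug between -0.05 and 0.08 m and z of biscuit_rear in the frame of jug between 0 and 0.125 m), for 0.2 s.
At the end, for the whole second after the job is handed in: The jug stands upright (within 0.1 rad) on the table top, its underside within 8 mm of it, at rest and released, with both biscuits at rest inside it. It was at least 20 mm off the table when the biscuits were caught (height (world z) of jug between -0.005 and 0.008 m and angle between jug's own z axis and vertical below 0.1 rad and linear speed of jug below 0.02 m/s and x of biscuit_front in the frame of jug between -0.055 and 0.055 m and y of biscuit_front in the frame of jug between -0.05 and 0.08 m and z of biscuit_front in the frame of jug between 0 and 0.125 m and x of biscuit_rear in the frame of jug between -0.055 and 0.055 m and y of biscuit_rear in the frame of jug between -0.05 and 0.08 m and z of biscuit_rear in the frame of jug between 0 and 0.125 m and linear speed of each of biscuit_front, biscuit_rear below 0.03 m/s); the robot touches nothing.
It also fails if it takes over 53 s, if anything falls off the work surface, if the arm or the gripper's body presses on something with over 40 N, if the wrist force passes 120 N, or if a joint passes its speed limit or range.

## Working session

There is one attempt and no reset: what is moved stays moved. The work goes in short steps, Python scripts to look and compute and a tool call to move; the robot and the scene stay as the last step left them, time stands still between calls to the robot, and variables do not carry over. Pictures are saved under pics/ and viewed, at most 10 in all, crops included, and the job is handed in when it is done.

Besides the shell and the picture viewer there is one more tool, called as name(argument=value, ...), one argument or row to a line, values as JSON. servo_tool: Moves the arm, as the interface text tells. Its arguments: {"type":"object","properties":{"plan":{"type":"array","items":{"type":"array","items":{"type":"number"}}},"force":{"type":"number"}},"required":["plan"]}

```bash
mkdir -p pics; python3 - <<'E'
from workcell import bot
import cv2,pickle
d={}
for n in("scene","side"):
    f=bot.grab_frame(n);d[n]=f;cv2.imwrite(f"pics/{n}0.png",f["frame"])
pickle.dump(d,open("f0.pkl","wb"))
s=bot.observe();print(s["clock"],s["position"],s["tool_rot"])
E
```

```text
0.1 [ 0.15559604 -0.60504002  0.23080411] [-3.14064480e+00  9.59696224e-05  2.51790125e-01]
```

View pics/scene0.png

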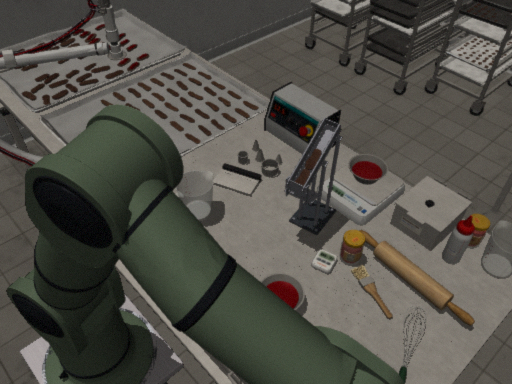

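View pics/side0.png

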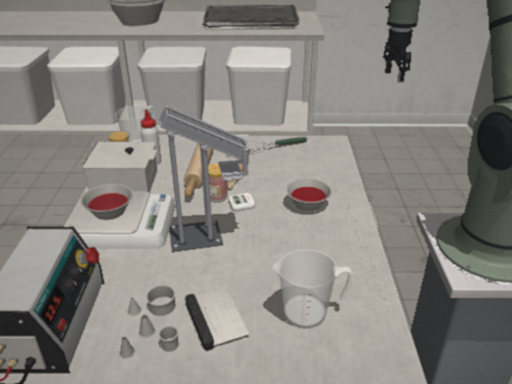

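The scene view shows the jug at about (197,195) and the chute mouth near (295,185). The side view shows the jug at (305,290) with its handle at (345,280) and the chute lip near (245,160). I'll enlarge these regions.

```bash
python3 - <<'E'
import cv2,pickle,numpy as np
d=pickle.load(open("f0.pkl","rb"))
def c(n,x,y,w,h,s):
    return cv2.resize(d[n]["frame"][y:y+h,x:x+w],None,fx=s,fy=s,interpolation=cv2.INTER_CUBIC)
a=c("side",260,240,100,100,4);b=c("side",155,100,100,150,4)
e=c("scene",165,160,100,75,4);g=c("scene",265,110,100,125,4)
im=np.zeros((600,800,3),np.uint8);im[:400,:400]=a;im[:600,400:]=b
cv2.imwrite("pics/z1.png",im)
im=np.zeros((500,800,3),np.uint8);im[:300,:400]=e;im[:500,400:]=g
cv2.imwrite("pics/z2.png",im)
for n in d: print(n,-d[n]["R"].T@d[n]["t"],d[n]["mtx"][0,0])
E
```

```text
scene [-0.09050994 -0.68547865  1.17730416] 469.50237180363484
side [0.59877847 1.03062791 0.82151604] 497.4818410795519
```

View pics/z1.png

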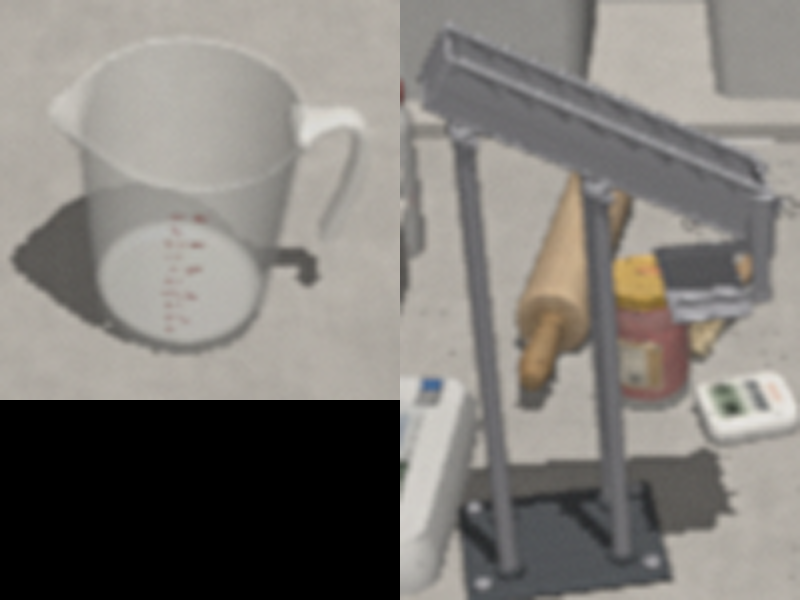

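View pics/z2.png

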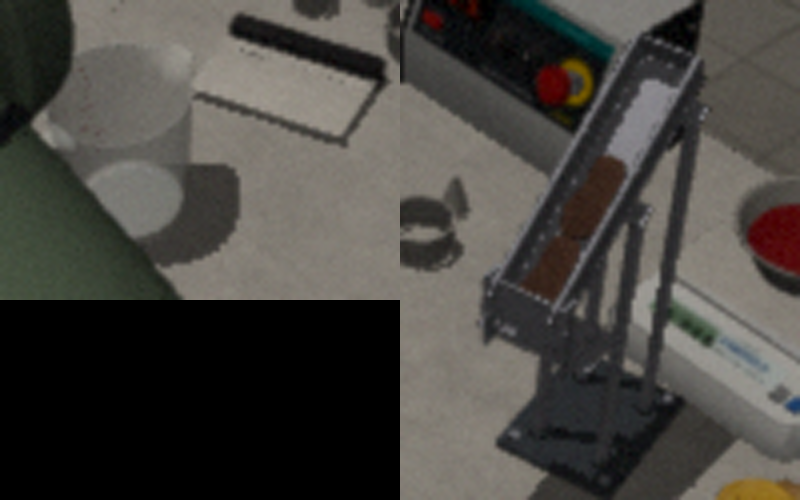

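The zooms show the jug's spout tip at side px (272.5,267) and its handle bend at (350,269). They also show the gate at side px ~(340–349,149) and the push plate's near bottom edge from (323,180) to (342,178), in crop offsets. I'll cast rays through these.

```bash
cat > h.py <<'E'
import numpy as np,pickle
def ray(f,u,v):
    R,t=f["R"],np.ravel(f["t"]); return -R.T@t, R.T@np.linalg.solve(f["mtx"],[u,v,1])
def plane(f,u,v,z):
    c,d=ray(f,u,v); return c+d*(z-c[2])/d[2]
def tri(f,p,g,q):
    a,d=ray(f,*p);b,e=ray(g,*q);M=np.c_[d,-e];s=np.linalg.lstsq(M,b-a,rcond=None)[0]
    A=a+d*s[0];B=b+e*s[1];return (A+B)/2,np.linalg.norm(A-B)
E
python3 - <<'E'
from h import *
np.set_printoptions(precision=4,suppress=True)
d=pickle.load(open("f0.pkl","rb"));S=d["side"];C=d["scene"]
sj=lambda x,y:(260+x/4,240+y/4); sc=lambda x,y:(155+(x-400)/4,100+y/4)
cj=lambda x,y:(165+x/4,160+y/4); cc=lambda x,y:(265+(x-400)/4,110+y/4)
print("spout",plane(S,*sj(50,107),.135),plane(C,*cj(183,52),.135),tri(S,sj(50,107),C,cj(183,52)))
print("handle bend",plane(S,*sj(362,122),.126),"bar low",plane(S,*sj(328,235),.047))
print("floor",plane(S,*sj(182,283),.006),plane(C,*cj(137,200),.006))
print("rim c",plane(S,*sj(192,113),.135))
for n,a in dict(p61=(672,320),p11=(750,313)).items(): print(n,plane(S,*sc(*a),.193))
for n,a in dict(gnear=(752,198),gfar=(775,193)).items(): print(n,plane(S,*sc(*a),.267))
for n,a in dict(gl=(487,275),gr=(573,312)).items(): print(n,plane(C,*cc(*a),.267))
# wall tops, scene and side (left wall, right wall)
print("topL",tri(S,sc(425,85),C,cc(637,35)),"trough top farR", plane(C,*cc(700,62),.37),plane(C,*cc(637,37),.37))
for a in [(462,512),(470,600),(670,578),(648,485)]: print("base S",plane(S,*sc(*a),.004))
for a in [(498,437),(600,490),(685,400),(590,355)]: print("base C",plane(C,*cc(*a),.004))
E
```

```text
spout [0.5762 0.2398 0.135 ] [0.5693 0.2341 0.135 ] (array([0.574 , 0.2372, 0.1315]), np.float64(0.004570184433373017))
handle bend [0.4132 0.2401 0.126 ] bar low [0.4241 0.2423 0.047 ]
floor [0.501  0.2385 0.006 ] [0.5067 0.2305 0.006 ]
rim c [0.5026 0.244  0.135 ]
p61 [ 0.6942 -0.0135  0.193 ]
p11 [ 0.6467 -0.0221  0.193 ]
gnear [ 0.6445 -0.0328  0.267 ]
gfar [ 0.6308 -0.0393  0.267 ]
gl [ 0.6294 -0.0439  0.267 ]
gr [ 0.6473 -0.11    0.267 ]
topL (array([0.8251, 0.0009, 0.3546]), np.float64(0.002432772635905907)) trough top farR [ 0.8157 -0.0635  0.37  ] [ 0.8044 -0.014   0.37  ]
base S [ 0.8503 -0.0703  0.004 ]
base S [0.8302 0.0251 0.004 ]
base S [0.702  0.0014 0.004 ]
base S [ 0.7246 -0.1029  0.004 ]
base C [ 0.7046 -0.0032  0.004 ]
base C [ 0.7251 -0.0996  0.004 ]
base C [ 0.853 -0.081  0.004]
base C [0.8322 0.0098 0.004 ]
```

```bash
cat >> h.py <<'E'
from scipy.spatial.transform import Rotation as Ro
def go(s,p,yaw):
    R=Ro.from_euler("xyz",s["tool_rot"]); T=Ro.from_euler("xyz",[np.pi,0,yaw])
    return np.round(R.inv().apply(np.array(p)-s["position"])*100,2),np.round((R.inv()*T).as_rotvec(degrees=True),1)
E
python3 - <<'E'
from h import *
from workcell import bot
s=bot.observe()
print(go(s,[.45,-.2,.30],.1)); print(go(s,[.42,.24,.28],-.02))
E
```

```text
(array([ 38.6 , -31.9 ,  -6.89]), array([-0.1,  0. ,  8.7]))
(array([ 46.66, -75.26,  -4.85]), array([-0.1,  0. , 15.6]))
```

servo_tool(
  plan=[
    [8.5,0,0,-5,0,0,0],
    [8.5,38.6,-31.9,-6.9,0,0,8.7],
    [8.5,38.6,-31.9,-6.9,0,0,8.7],
    [8.5,38.6,-31.9,-6.9,0,0,8.7],
    [8.5,38.6,-31.9,-6.9,0,0,8.7],
    [8.5,38.6,-31.9,-6.9,0,0,8.7],
    [8.5,38.6,-31.9,-6.9,0,0,8.7],
    [8.5,38.6,-31.9,-6.9,0,0,8.7],
    [8.5,38.6,-31.9,-6.9,0,0,8.7],
    [8.5,38.6,-31.9,-6.9,0,0,8.7],
  ],
)

```text
clock: 1.1
position: [0.4207, -0.2397, 0.2985]
tool_rot: [3.141, 0.0, 0.1]
force: [1.3, -0.7, 0.2]
grip_width: 0.0849
finger_force: 0.0
```

```bash
python3 - <<'E'
from h import *
from workcell import bot
s=bot.observe();print(s["clock"],s["position"],s["tool_rot"])
print(go(s,[.42,.24,.28],-.02))
E
```

```text
1.1 [ 0.42072731 -0.23968827  0.29849811] [3.14141575e+00 1.42719147e-05 9.97677418e-02]
(array([  4.71, -47.74,   1.84]), array([0. , 0. , 6.9]))
```

servo_tool(
  plan=[
    [8.5,4.7,-47.7,1.8,0,0,6.9],
    [8.5,4.7,-47.7,1.8,0,0,6.9],
    [8.5,4.7,-47.7,1.8,0,0,6.9],
    [8.5,4.7,-47.7,1.8,0,0,6.9],
    [8.5,4.7,-47.7,1.8,0,0,6.9],
    [8.5,4.7,-47.7,1.8,0,0,6.9],
    [8.5,4.7,-47.7,1.8,0,0,6.9],
    [8.5,4.7,-47.7,1.8,0,0,6.9],
    [8.5,4.7,-47.7,1.8,0,0,6.9],
    [8.5,4.7,-47.7,1.8,0,0,6.9],
  ],
)

```text
clock: 2.1
position: [0.4183, 0.2412, 0.2802]
tool_rot: [-3.141, 0.0, -0.018]
force: [1.1, -1.3, 0.1]
grip_width: 0.0851
finger_force: 0.0
```

servo_tool(
  plan=[
    [8.5,0,0,0,0,0,0],
    [8.5,0,0,0,0,0,0],
    [8.5,0,0,0,0,0,0],
  ],
)

```text
clock: 2.4
position: [0.4193, 0.2367, 0.2802]
tool_rot: [3.141, 0.0, -0.022]
force: [0.1, -0.6, 0.6]
grip_width: 0.0849
finger_force: 0.0
```

```bash
python3 - <<'E'
from h import *
from workcell import bot
import cv2
s=bot.observe();f=bot.grab_frame("wrist");g=bot.grab_frame("scene");pickle.dump((s,f,g),open("w1.pkl","wb"))
print(s["clock"],s["position"],s["tool_rot"],f["T_tool_cam"])
cv2.imwrite("pics/w1.png",np.hstack([f["frame"],cv2.resize(g["frame"][150:246,160:232],(288,384))]))
E
```

```text
2.4 [0.41933529 0.23674959 0.28023416] [ 3.14097143e+00  2.20127411e-04 -2.16392581e-02] [[ 4.65684583e-04 -9.61047043e-01 -2.76384449e-01  7.03912576e-02]
 [ 9.99999733e-01  6.03046818e-04 -4.12005462e-04 -2.75039432e-04]
 [ 5.62629394e-04 -2.76384184e-01  9.61047068e-01 -1.43232614e-01]
 [ 0.00000000e+00  0.00000000e+00  0.00000000e+00  1.00000000e+00]]
```

View pics/w1.png

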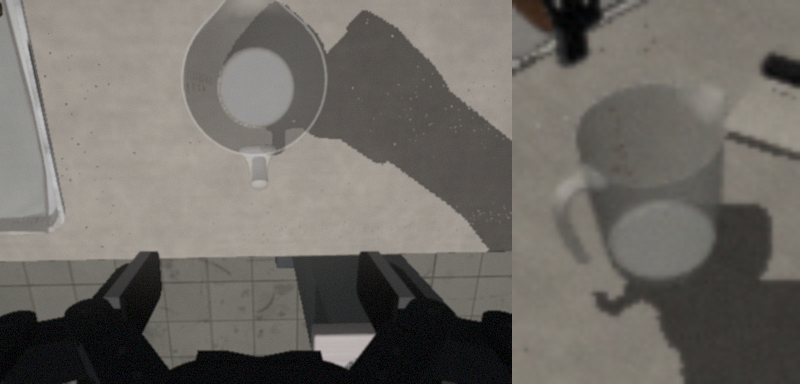

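The wrist view shows the jug from above: floor ellipse centre (257,88), rim sides at x=184 and 327, and handle outer end about (260,186) with its root at (257,155). Next step is to cast these.

```bash
python3 - <<'E'
from h import *
np.set_printoptions(precision=4,suppress=True)
s,f,g=pickle.load(open("w1.pkl","rb"))
T=np.eye(4);T[:3,:3]=Ro.from_euler("xyz",s["tool_rot"]).as_matrix();T[:3,3]=s["position"]
W=T@f["T_tool_cam"];R=W[:3,:3].T;F=dict(R=R,t=-R@W[:3,3],mtx=f["mtx"])
for n,u,v,z in [("floor",257,88,.006),("rimL",184,80,.135),("rimR",327,80,.135),("root",257,153,.132),("end",260,186,.12),("end",260,186,.1),("rimnear",255,155,.135)]:
    print(n,plane(F,u,v,z))
c=lambda x,y:(160+(x-512)/4,150+y/4)
print("spout",plane(g,*c(718,97),.135),"floor",plane(g,*c(662,240),.006),"hout",plane(g,*c(556,205),.11))
E
```

```text
floor [0.5043 0.2374 0.006 ]
rimL [0.5073 0.2963 0.135 ]
rimR [0.5048 0.1795 0.135 ]
root [0.4458 0.238  0.132 ]
end [0.4129 0.236  0.12  ]
end [0.4078 0.2361 0.1   ]
rimnear [0.4445 0.2398 0.135 ]
spout [0.5674 0.2279 0.135 ] floor [0.5023 0.2345 0.006 ] hout [0.4112 0.238  0.11  ]
```

servo_tool(
  plan=[
    [8.5,0,0,5,0,0,-1.2],
    [8.5,0,0,9,0,0,-1.2],
    [8.5,0,0,12,0,0,-1.2],
    [8.5,0,0,15,0,0,-1.2],
    [8.5,0,0,17,0,0,-1.2],
    [8.5,0,0,19,0,0,-1.2],
    [8.5,0,0,19.6,0,0,-1.2],
    [8.5,0,0,19.6,0,0,-1.2],
    [8.5,0,0,19.6,0,0,-1.2],
  ],
)

```text
clock: 3.4
position: [0.4196, 0.2378, 0.0852]
tool_rot: [-3.141, -0.001, -0.0]
force: [-0.7, 0.4, 0.7]
grip_width: 0.0848
finger_force: 0.0
```

servo_tool(
  plan=[
    [5,0,0,0,0,0,0],
    [3,0,0,0,0,0,0],
    [2,0,0,0,0,0,0],
    [1,0,0,0,0,0,0],
    [0.5,0,0,0,0,0,0],
    [0.5,0,0,0,0,0,0],
    [0.5,0,0,0,0,0,0],
    [0.5,0,0,0,0,0,0],
    [0.5,0,0,0,0,0,0],
  ],
  force=40,
)

```text
clock: 4.3
position: [0.4192, 0.2378, 0.0845]
tool_rot: [-3.142, -0.0, 0.001]
force: [-1.6, -0.3, 5.6]
grip_width: 0.0148
finger_force: 39.1
```

servo_tool(
  plan=[
    [0.5,0,0,-1,0,0,0],
    [0.5,0,0,-2,0,0,0],
    [0.5,0,0,-3,0,0,0],
    [0.5,0,0,-3,0,0,0],
  ],
)

```text
clock: 4.7
position: [0.42, 0.2382, 0.116]
tool_rot: [-3.14, -0.002, 0.0]
force: [-0.3, 0.4, -1.4]
grip_width: 0.0147
finger_force: 39.1
```

```bash
python3 - <<'E'
from h import *
from workcell import bot
import cv2
np.set_printoptions(precision=4,suppress=True)
d=pickle.load(open("f0.pkl","rb"))
print("bowl",plane(d["side"],308,187,.05),plane(d["side"],288,187,.05),"timer",plane(d["side"],242,200,.02))
s=bot.observe();g=bot.grab_frame("side");cv2.imwrite("pics/s2.png",cv2.resize(g["frame"][100:350,200:400],None,fx=2.4,fy=2.4))
print(s["position"],s["force"],s["grip_width"],s["finger_force"])
# jug origin goal: lip + X*axis
a=np.deg2rad(12);ax=np.array([np.cos(a),np.sin(a)]);lip=np.array([.644,-.072])
for X in(-.027-.08,-.027):
    h=lip+(X-.078)*ax; print(X,h,go(s,[*h,s["position"][2]],a))
E
```

```text
bowl [ 0.4634 -0.2126  0.05  ] [ 0.5221 -0.2123  0.05  ] timer [ 0.6571 -0.1875  0.02  ]
[0.42   0.2382 0.116 ] [-0.3232  0.4023 -1.3962] 0.014744878601474819 39.0585834045487
-0.107 [ 0.463  -0.1105] (array([ 4.31, 34.86, -0.03]), array([ -0.1,  -0.1, -12. ]))
-0.027 [ 0.5413 -0.0938] (array([12.13, 33.2 , -0.02]), array([ -0.1,  -0.1, -12. ]))
```

View pics/s2.png

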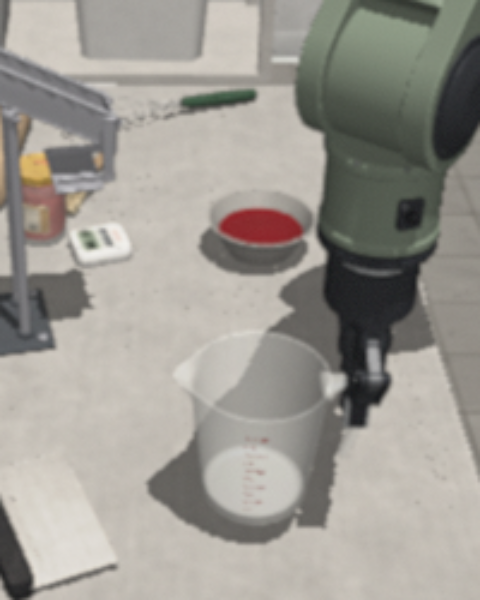

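The jug hangs upright from the grip and nothing blocks its path; the bowl is at about (.46,-.21). I'll carry it to a staging pose in front of the gate.

servo_tool(
  plan=[
    [0.5,0.2,2,0,0,0,-1],
    [0.5,0.7,5.5,0,0,0,-2],
    [0.5,1.2,9.5,0,0,0,-3.5],
    [0.5,1.7,14,0,0,0,-5],
    [0.5,2.3,18.5,0,0,0,-6.5],
    [0.5,2.9,23,0,0,0,-8],
    [0.5,3.4,27.5,0,0,0,-9.5],
    [0.5,3.9,31.5,0,0,0,-11],
    [0.5,4.2,34,0,0,0,-12],
    [0.5,4.3,34.9,0,0,0,-12],
  ],
)

```text
clock: 5.75
position: [0.4621, -0.1141, 0.114]
tool_rot: [3.141, 0.001, 0.207]
force: [0.3, 0.5, -1.4]
grip_width: 0.0146
finger_force: 39.2
```

servo_tool(
  plan=[
    [0.5,0,0,0,0,0,0],
    [0.5,0,0,0,0,0,0],
    [0.5,0,0,0,0,0,0],
  ],
)

```text
clock: 6.05
position: [0.4624, -0.1098, 0.1144]
tool_rot: [-3.141, -0.0, 0.212]
force: [0.1, 0.0, -0.7]
grip_width: 0.0144
finger_force: 39.2
```

```bash
python3 - <<'E'
from h import *
from workcell import bot
import cv2
s=bot.observe();f=bot.grab_frame("wrist");g=bot.grab_frame("side");pickle.dump((s,f,g),open("w2.pkl","wb"))
print(s["position"],s["tool_rot"])
cv2.imwrite("pics/w2.png",np.hstack([f["frame"],cv2.resize(g["frame"][90:282,156:300],(288,384))]))
E
```

```text
[ 0.46239125 -0.10976255  0.1143646 ] [-3.14123127e+00 -1.96233574e-05  2.11702244e-01]
```

View pics/w2.png

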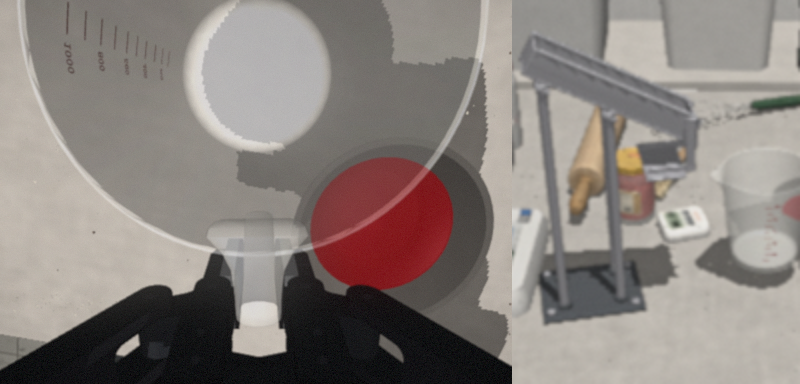

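servo_tool(
  plan=[
    [0.5,1.5,0,0,0,0,0],
    [0.5,3,0,0,0,0,0],
    [0.5,4.5,0,0,0,0,0],
    [0.5,6,0,0,0,0,0],
    [0.5,7.2,0,0,0,0,0],
    [0.5,8,0,0,0,0,0],
    [0.5,8,0,0,0,0,0],
    [0.5,8,0,0,0,0,0],
  ],
)

```text
clock: 6.95
position: [0.5401, -0.0945, 0.1142]
tool_rot: [-3.142, 0.001, 0.21]
force: [-0.2, 0.3, -0.9]
grip_width: 0.0147
finger_force: 39.2
```

```bash
python3 - <<'E'
from h import *
from workcell import bot
import cv2
s=bot.observe();f=bot.grab_frame("scene");g=bot.grab_frame("side");pickle.dump((s,f,g),open("w3.pkl","wb"))
print(s["position"],s["tool_rot"],s["force"])
a=cv2.resize(f["frame"][130:250,240:340],(400,480),interpolation=cv2.INTER_CUBIC);b=cv2.resize(g["frame"][120:240,185:285],(400,480),interpolation=cv2.INTER_CUBIC)
cv2.imwrite("pics/w3.png",np.hstack([a,b]))
E
```

```text
[ 0.54010693 -0.0945238   0.11421817] [-3.14153676e+00  6.04186267e-04  2.09964126e-01] [-0.17603661  0.31491848 -0.91246117]
```

View pics/w3.png

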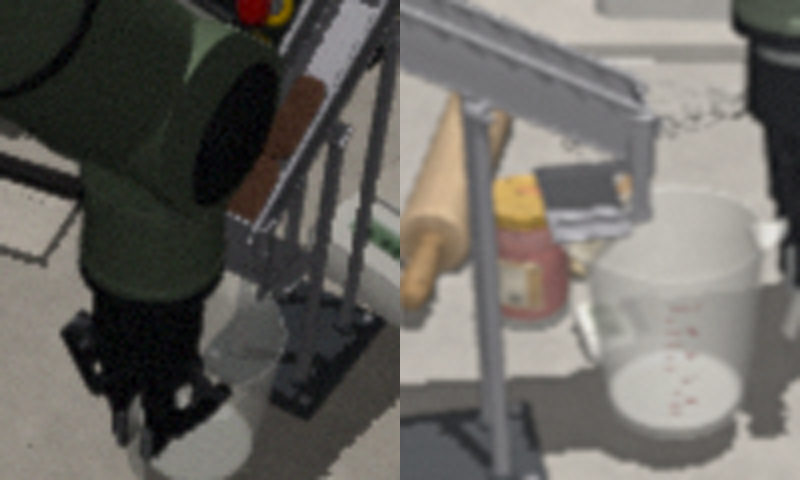

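The jug is under the chute: its rim's left edge at side-crop (590,260) lies below the plate (540–630, 238), and the gripper is clear of the gate. Raising it now.

servo_tool(
  plan=[
    [0.5,0,0,-1,0,0,0],
    [0.5,0,0,-2,0,0,0],
    [0.5,0,0,-2.7,0,0,0],
    [0.5,0,0,-3.2,0,0,0],
    [0.5,0,0,-3.7,0,0,0],
    [0.5,0,0,-4.2,0,0,0],
    [0.5,0,0,-4.7,0,0,0],
    [0.5,0,0,-5.2,0,0,0],
    [0.5,0,0,-5.2,0,0,0],
    [0.5,0,0,-5.2,0,0,0],
  ],
)

```text
clock: 8.05
position: [0.5405, -0.0946, 0.1663]
tool_rot: [-3.142, 0.0, 0.21]
force: [-0.4, -0.1, -2.7]
grip_width: 0.0143
finger_force: 40.2
```

servo_tool(
  plan=[
    [0.5,0,0,0,0,0,0],
    [0.5,0,0,0,0,0,0],
    [0.5,0,0,0,0,0,0],
    [0.5,0,0,0,0,0,0],
    [0.5,0,0,0,0,0,0],
    [0.5,0,0,0,0,0,0],
    [0.5,0,0,0,0,0,0],
    [0.5,0,0,0,0,0,0],
    [0.5,0,0,0,0,0,0],
    [0.5,0,0,0,0,0,0],
  ],
)

```text
clock: 9.05
position: [0.5406, -0.0945, 0.1663]
tool_rot: [-3.142, 0.0, 0.21]
force: [0.1, -0.0, -3.1]
grip_width: 0.0145
finger_force: 40.6
```

servo_tool(
  plan=[
    [0.5,0,0,0,0,0,0],
    [0.5,0,0,0,0,0,0],
    [0.5,0,0,0,0,0,0],
    [0.5,0,0,0,0,0,0],
    [0.5,0,0,0,0,0,0],
    [0.5,0,0,0,0,0,0],
    [0.5,0,0,0,0,0,0],
    [0.5,0,0,0,0,0,0],
    [0.5,0,0,0,0,0,0],
    [0.5,0,0,0,0,0,0],
  ],
)

```text
clock: 10.05
position: [0.5406, -0.0945, 0.1664]
tool_rot: [-3.142, -0.0, 0.21]
force: [-0.1, 0.5, -3.6]
grip_width: 0.0147
finger_force: 40.6
```

```bash
python3 - <<'E'
from h import *
from workcell import bot
import cv2
s=bot.observe();f=bot.grab_frame("scene");g=bot.grab_frame("side");pickle.dump((s,f,g),open("w4.pkl","wb"))
print(s["position"],s["tool_rot"],s["force"],s["moment"])
a=cv2.resize(f["frame"][110:230,250:350],(400,480),interpolation=cv2.INTER_CUBIC);b=cv2.resize(g["frame"][120:240,185:285],(400,480),interpolation=cv2.INTER_CUBIC)
cv2.imwrite("pics/w4.png",np.hstack([a,b]))
for n,F in(("scene",f),("side",g)):
    h=cv2.cvtColor(F["frame"],cv2.COLOR_BGR2HSV);m=cv2.inRange(h,(3,70,30),(16,255,130))
    k,l,st,c=cv2.connectedComponentsWithStats(m)
    print(n,[(np.round(c[i]),st[i,4]) for i in range(1,k) if st[i,4]>15 and 180<c[i][0]<350 and 100<c[i][1]<260])
E
```

```text
[ 0.54061513 -0.09452499  0.16635885] [-3.14157877e+00 -6.26755952e-07  2.09849250e-01] [-0.06477296  0.51216702 -3.57402909] [-0.10159669  0.24141049 -0.05917466]
scene [(array([195., 139.]), np.int32(39)), (array([350., 252.]), np.int32(184))]
side [(array([196., 184.]), np.int32(27))]
```

View pics/w4.png

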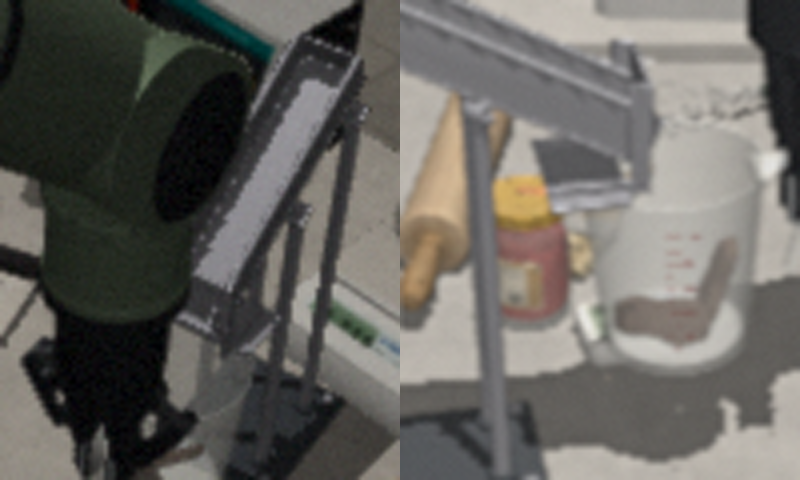

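The chute is empty, and the side view shows both biscuits in the jug: one lying at (655,318), one leaning at (720,285). I'll lower the jug, back out and set it down.

servo_tool(
  plan=[
    [0.5,0,0,0.6,0,0,0],
    [0.5,0,0,1.5,0,0,0],
    [0.5,0,0,2.5,0,0,0],
    [0.5,0,0,3.5,0,0,0],
    [0.5,0,0,4.5,0,0,0],
    [0.5,0,0,5.2,0,0,0],
    [0.5,-0.7,0,5.2,0,0,0],
    [0.5,-1.6,0,5.2,0,0,0],
    [0.5,-2.6,0,5.2,0,0,0],
    [0.5,-3.6,0,5.2,0,0,0],
  ],
)

```text
clock: 11.15
position: [0.5045, -0.1024, 0.1148]
tool_rot: [3.141, -0.0, 0.21]
force: [1.3, 0.1, -0.8]
grip_width: 0.0148
finger_force: 40.7
```

servo_tool(
  plan=[
    [0.5,-1,0,0,0,0,0],
    [0.5,-2,0,0,0,0,0],
    [0.5,-2.4,0,0.5,0,0,0],
    [0.5,-2.4,0,1.2,0,0,0],
    [0.5,-2.4,0,1.9,0,0,0],
    [0.5,-2.4,0,2.3,0,0,0],
    [0.5,-2.4,0,2.6,0,0,0],
    [0.5,-2.4,0,2.8,0,0,0],
    [0.5,-2.4,0,2.8,0,0,0],
    [0.5,-2.4,0,2.8,0,0,0],
  ],
)

```text
clock: 12.15
position: [0.482, -0.107, 0.0864]
tool_rot: [3.142, -0.0, 0.21]
force: [0.1, -0.7, -1.8]
grip_width: 0.0151
finger_force: 40.7
```

Not yet in contact; I'll ease it down 1 mm at a time.

servo_tool(
  plan=[
    [0.5,0,0,0.1,0,0,0],
    [0.5,0,0,0.2,0,0,0],
    [0.5,0,0,0.2,0,0,0],
    [0.5,0,0,0.2,0,0,0],
  ],
)

```text
clock: 12.55
position: [0.482, -0.1072, 0.0846]
tool_rot: [3.141, -0.0, 0.21]
force: [-2.6, -1.2, 5.1]
grip_width: 0.0147
finger_force: 41.4
```

servo_tool(
  plan=[
    [2,0,0,0,0,0,0],
    [3,0,0,0,0,0,0],
    [4.5,0,0,0,0,0,0],
    [6,0,0,0,0,0,0],
    [7,0,0,0,0,0,0],
    [7,0,0,0,0,0,0],
    [7,0,0,0,0,0,0],
    [7,0,0,0,0,0,0],
  ],
)

```text
clock: 13.35
position: [0.4819, -0.107, 0.0843]
tool_rot: [-3.142, 0.0, 0.21]
force: [-0.6, 0.3, -0.4]
grip_width: 0.0701
finger_force: 0.0
```

servo_tool(
  plan=[
    [7,0,0,-1,0,0,0],
    [7,0,0,-3,0,0,0],
    [7,0,0,-6,0,0,0],
    [7,0,0,-9,0,0,0],
    [7,0,0,-12,0,0,0],
    [7,0,0,-14,0,0,0],
    [7,0,0,-14,0,0,0],
    [7,0,0,-14,0,0,0],
    [7,0,0,-14,0,0,0],
    [7,0,0,-14,0,0,0],
  ],
)

```text
clock: 14.35
position: [0.4816, -0.1069, 0.2237]
tool_rot: [-3.141, 0.001, 0.21]
force: [-0.5, -0.5, 0.4]
grip_width: 0.07
finger_force: 0.0
```

```bash
python3 - <<'E'
from workcell import bot
import cv2,numpy as np
s=bot.observe();f=bot.grab_frame("wrist");g=bot.grab_frame("side")
print(s["position"],s["force"],s["grip_width"])
cv2.imwrite("pics/w5.png",np.hstack([f["frame"],cv2.resize(g["frame"][130:274,200:308],(288,384))]))
E
```

```text
[ 0.48155419 -0.10689146  0.22370498] [-0.45918645 -0.4929524   0.42335851] 0.0700278765467829
```

View pics/w5.png

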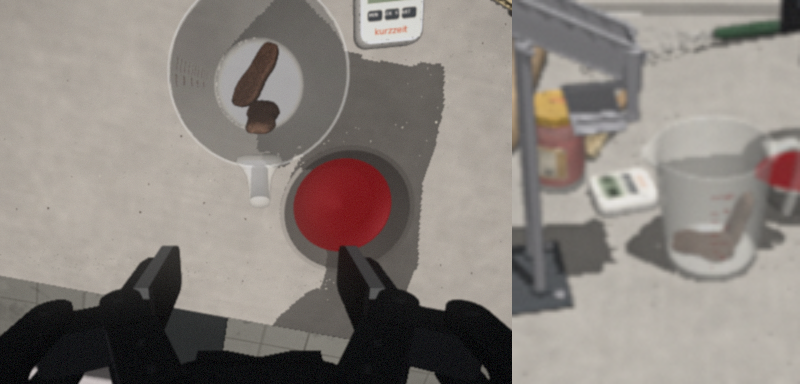

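The jug stands upright on the table, released, with both biscuits inside at wrist (255,75) and (262,117).

```bash
python3 -c "
from workcell import bot
print(bot.job_done())"
```

```text
the job is handed in; nothing more can be done
None
```

Both biscuits slid into the jug while I held it up against the push plate; it now stands upright on the table, released, with both inside, and the job was handed in at about 14.5 s (no verdict was returned).

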